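# Run down the clamp wing nut of a glassware washer rack

## Robot

A 6-joint arm with a two-finger parallel gripper is mounted at the origin on the work surface. World frame = base frame: x ahead of the robot, y to its left, z up, the work surface at z = 0. Lengths are in m, angles in rad, forces in N, time in s.
With the tool pointing down it reaches from about 0.35 to 0.85 m from the base axis. Payload 8.1 kg.
Tool frame: the origin (TCP) lies at the very end of the fingers, on their centre line; the grasp point (between the pads) lies robot.grip_point_offset behind it (robot.grip_point_offset is the distance from the TCP to the grasp point, in m); z points along the fingers, y is the line along which they close (so a half turn about z gives the same grasp; the last joint's range is limited). The gripper opens to 93 mm and grips with 3 to 60 N. Pads are 15 mm wide; open, the fingers measure 128 mm over their backs; the gripper's body (75 mm by 188 mm) begins 65 mm behind the grasp point.
Start: joints at [1.248, 0.13, 1.488, -0, 1.523, -0.085], TCP at [0.141, 0.583, 0.219] pointing down, gripper open.
Joint ranges: [-2.96, 2.96], [-0.89, 2.26], [0.02, 2.5], [-1.34, 4.48], [0, 2.73], [-2.66, 2.66]. Speed limits (rad/s): [2.39, 2.39, 2.79, 3.14, 3.14, 3.14].

## Interface

Orientations are given as a rotation vector (axis times angle).
In Python, from plant import robot, eyes gives the robot as it stands. The module is installed in compiled form; this text tells all that it offers.
- The arm moves only by the tool apply_moves, never from a script. Its argument "steps" is one flat list of numbers, 7 for each row, row after row: the shift along the tool's x, y, z in units of 30 mm (1.0 is 30 mm), then the turn, a rotation vector about the tool's x, y, z in units of 6 degrees (1.0 is 6 degrees), then the opening in per cent of the stroke, from 0 (shut) to 100 (fully open). In form: [dx, dy, dz, ax, ay, az, fingers, dx, dy, dz, ax, ay, az, fingers, ...]. A call has 1 to 12 rows; each row shifts and turns the commanded pose from where the row before left it, along the tool's axes as they then stand; what a row does not reach is not made up. A row lasts 1/12 s, in which the tool goes at most 41.7 mm and 7.16 degrees, less where a joint would pass 70% of its speed; a pose out of reach is approached as far as the arm can. A call is refused whole if a number of a shift passes 1 or a number of a turn 1, either way. A call with a gripper value outside its range is refused whole. The fingers move at their own pace and stop on an object; "grip_force" is the grip in N (left out, the last holds). Time passes only in rows, so rows that do not move let the fingers close. It gives the time, the measured TCP pose, the force, the opening and the grip force at its end, in the units of the state.
- robot.read_state(): the state, without advancing time (a new reading comes with each control period).
- eyes.read_camera(name): name is "side" or "top" or "wrist"; returns the picture (420x560x3 uint8, red, green, blue); there is no depth.
- eyes.calibration(name): a dict with "K" (3x3 intrinsics, pixels), "R" (3x3) and "t" (3): a world point X has camera coordinates R X + t. Camera axes: x right, y down, z forward; pixel columns grow to the right and rows downward; lengths in m; the calibration is good to about 2 mm. A picture is of the moment at which its call begins: read the wrist's pose just before it. calibration takes no time and is no camera call; for the wrist camera it gives the pose at the moment of the call.
- robot.close_job(): hands the job in; it is judged then, once.
Trained networks look in the newest picture that a camera, given by its name, has taken for a name from the list of things; names that differ only in an ending like _2 or _b are one class to them, and where a whole thing is asked for, a point or a joint stands for the part that bears it (a point fixed in the world has none). Each returns a list of dicts, best first, with "conf" (0 to 1); they miss things now and then, are a little off and sometimes report something else, mostly with a low value. They report only what shows in the picture. A call takes as long as a camera call.
- eyes.search_frame(camera, thing): "rect" ([left, top, width, height] in pixels, round what is visible of it).
- eyes.place_of(camera, thing): "xy" ([column, row] in pixels: a listed point, or the origin of a listed thing).
The state is a dict: "t": time; "q": joint angles; "dq": joint speeds; "joint_torque": joint torques, N m; "tool_pos": TCP position; "orientation": TCP orientation; "force": force on the tool from outside, world axes, zero at the start; "wrist_torque": the same for the moment, N m; "opening": finger opening in m; "gripper_force": force on a finger pad.
Only numpy, scipy, OpenCV 4.12 (cv2) and the standard library are available. Lean on these libraries where they do the work, as an engineer would, in place of code of your own. Each camera call takes 0.05 s, during which the arm holds its last target. There are 200 camera calls.

## Task

The large wing nut on the upright stud of the wash rack has been left loose. Screw it fully home, clockwise seen from above, by pushing its wings round with strokes of a fingertip until it stops. Do not pinch or grip the nut, leave the two glass tubes on the rack untouched, and leave the beaker, the bottle and the spare nozzle standing where they are.

Things in the scene. Friction and masses are not known exactly. Their poses are not given: they have to be found in the camera images.
- wing_nut (a joint): turn of the wing nut, rad, growing clockwise seen from above; 7.0 is fully home (hard stop: it sits on the black clamp plate). Starts between 2.2 and 4.4. It stays where it is left; turning needs about 0.04 N m (1 to 2 N on a wing). It sinks 8 mm per turn (1.27 mm per rad).
- nut_hub (a point): point on the axis of the bare aluminium wing nut, 16 mm above its underside, at the top of its 22 mm wide hub; z up. Two flat wings stand opposite each other along this frame's +x and -x and turn with it: each 8 mm thick, reaching 38 mm from the axis, from 10 mm below to 16 mm above this point. A fixed 10 mm stud passes through, top 100 mm above the bench.
- rack: stainless wire wash rack fixed to the bench; origin on the bench under the nut's axis, z up, x away from the robot at yaw 0 (yaw up to 0.35 rad either way). Nut home: a wing points 2.2 rad counter-clockwise from the rack's +x, the other opposite. The -x half round the nut is open (wires under 20 mm high); at x = +115 mm spindles stand 108 mm high, at +160 mm a rail 80 mm high.
- tube0: glass tube, 40 mm wide at its mouth and 30 mm above, 115 mm long, fixed upside down on the rack at x = +115, y = -130 mm in the rack's frame; origin at its lower end, 42 mm above the bench; its top is 157 mm above the bench. Must not be touched.
- tube1: the other glass tube, the same, at x = +115, y = +130 mm in the rack's frame. Must not be touched.
- beaker_mid (a point): loose glass beaker standing on the bench near the rack, 64 mm across, 85 mm high; the point is on its axis half-way up. Leave it.
- bottle_mid (a point): loose amber bottle with a white cap, 56 mm across, 115 mm high, standing on the bench near the rack; the point is on its axis half-way up. Leave it.
- nozzle_mid (a point): loose spare steel spray nozzle, a stem on a 44 mm round foot, 55 mm high, standing on the bench near the rack; the point is on its axis half-way up. Leave it.
- plate (a point): centre of the top of the black round clamp plate under the nut, 84 mm across, 52 mm above the bench: the nut's underside rests here when home.
- riser_top (a point): centre of the top of the fixed upright riser pipe (25 mm wide, white cap 32 mm wide), 110 mm above the bench, 58 mm from the nut's axis along the rack's +x: it keeps a finger from running all the way round the nut.

How it is judged:
At the end, for the whole second after the job is handed in: The wing nut is fully home (joint above 6.8 of 7.0 rad) and at rest; beaker, bottle and nozzle are within 20 mm of where they began (value of joint wing_nut above 6.8 rad and not (velocity of joint wing_nut above 0.1 rad/s) and velocity of joint wing_nut above -0.1 rad/s and distance of each of beaker_mid, bottle_mid, nozzle_mid from where it was at the start of the episode below 0.02 m); the robot touches nothing.
It fails at once if the nut is pinched: the grasp point, between the fingers, is within 5 mm of the wings' mid-plane, within 40 mm of the axis, at the wings' height, while the fingers touch the nut (contact force between the fingers and wing_nut above 0.5 N and y of the grasp point in the frame of nut_hub between -0.005 and 0.005 m and x of the grasp point in the frame of nut_hub between -0.04 and 0.04 m and z of the grasp point in the frame of nut_hub below 0.022 m).
It fails at once if a glass tube on the rack is touched (contact force between any of the arm, the fingers and tube0 above 0.5 N or contact force between any of the arm, the fingers and tube1 above 0.5 N).
It fails at once if the beaker, bottle or nozzle is shifted or lifted more than 20 mm, or tipped (distance of any of beaker_mid, bottle_mid, nozzle_mid from where it was at the start of the episode above 0.02 m or angle between any of beaker_mid, bottle_mid, nozzle_mid's own z axis and vertical above 0.35 rad).
It also fails if it takes over 48 s, if anything falls off the work surface, if the arm or the gripper's body presses on something with over 40 N, if the wrist force passes 120 N, or if a joint passes its speed limit or range.

## Working session

There is one attempt and no reset: what is moved stays moved. The work goes in short steps, Python scripts to look and compute and a tool call to move; the robot and the scene stay as the last step left them, time stands still between calls to the robot, and variables do not carry over. Pictures are saved under pics/ and viewed, at most 10 in all, crops included, and the job is handed in when it is done.

Besides the shell and the picture viewer there is one more tool, called after ">>>" by a JSON object that holds its "api" and its "payload". apply_moves: Moves the arm, as the interface text tells. Its arguments: {"type":"object","properties":{"steps":{"type":"array"},"grip_force":{"type":"number"}},"required":["steps"]}

```bash
mkdir -p pics
cat > h.py <<'E'
import numpy as np, cv2
from plant import robot, eyes
def ray(cam,uv):
    c=eyes.calibration(cam);K,R,t=map(np.array,(c["K"],c["R"],c["t"]))
    o=-R.T@t; d=R.T@np.linalg.solve(K,[uv[0],uv[1],1.]); return o,d
def atz(cam,uv,z):
    o,d=ray(cam,uv); return o+d*(z-o[2])/d[2]
def proj(cam,X):
    c=eyes.calibration(cam);K,R,t=map(np.array,(c["K"],c["R"],c["t"]))
    p=K@(R@np.array(X)+t); return p[:2]/p[2]
def tri(u1,u2,c1="top",c2="side"):
    o1,d1=ray(c1,u1);o2,d2=ray(c2,u2)
    A=np.stack([d1,-d2],1);s=np.linalg.lstsq(A,o2-o1,rcond=None)[0]
    a,b=o1+d1*s[0],o2+d2*s[1]; return (a+b)/2,np.linalg.norm(a-b)
E
python3 - <<'E'
from h import *
s=robot.read_state();print(s, robot.grip_point_offset)
ims=[]
P={}
for c in("top","side"):
    im=eyes.read_camera(c);cv2.imwrite(f"pics/{c}0.png",im[:,:,::-1])
    for n in("nut_hub","plate","riser_top","tube0","tube1","beaker_mid","bottle_mid","nozzle_mid","rack"):
        r=eyes.place_of(c,n)
        print(c,n,[(np.round(k["xy"]),round(k["conf"],2)) for k in r[:2]])
        if r:P[c,n]=r[0]["xy"]
for n in("nut_hub","plate","riser_top","tube0","tube1","beaker_mid","bottle_mid","nozzle_mid","rack"):
    if ("top",n) in P and ("side",n) in P: print(n,*tri(P["top",n],P["side",n]))
E
```

```text
{'t': 0.0, 'q': array([ 1.24755120e+00,  1.31122585e-01,  1.48927752e+00, -8.87231966e-06,
        1.52295768e+00, -8.54116914e-02]), 'dq': array([-0.00144536, -0.00143239, -0.00212132, -0.00084564, -0.00363445,
        0.00091212]), 'joint_torque': array([-7.21691904e-04, -5.59828162e+01, -4.91771793e+01,  7.65514397e-02,
        3.46327003e-02, -2.19125718e-04]), 'tool_pos': array([0.14117087, 0.58258767, 0.21761143]), 'orientation': array([-3.72665741e-01, -3.11905779e+00,  2.71751158e-03]), 'force': array([-0.0841406 , -0.17703764, -0.72192139]), 'wrist_torque': array([ 0.00370343, -0.02510508, -0.03310943]), 'gripper_force': 0.0, 'opening': 0.09285771402535803} 0.0188
top nut_hub [(array([340., 241.]), 0.56), (array([287., 181.]), 0.16)]
top plate [(array([338., 242.]), 0.6), (array([337., 240.]), 0.29)]
top riser_top [(array([350., 211.]), 0.9)]
top tube0 [(array([287., 181.]), 0.7), (array([338., 244.]), 0.19)]
top tube1 [(array([287., 181.]), 0.7), (array([338., 244.]), 0.19)]
top beaker_mid [(array([264., 285.]), 0.67)]
top bottle_mid [(array([407., 315.]), 0.76)]
top nozzle
[... 289 characters left out ...]
array([242., 223.]), 0.8)]
side beaker_mid [(array([349., 273.]), 0.61)]
side bottle_mid [(array([407., 167.]), 0.78)]
side nozzle_mid [(array([356., 130.]), 0.7)]
side rack [(array([318., 211.]), 0.62), (array([346., 272.]), 0.52)]
nut_hub [ 0.49727233 -0.10340226  0.07541759] 0.0008186880441361733
riser_top [ 0.55779352 -0.12157964  0.10320254] 0.0028852759096567797
tube0 [0.54973677 0.00848705 0.28261314] 0.04775225703655313
tube1 [0.54973677 0.00848705 0.28261314] 0.04775225703655313
beaker_mid [0.40798214 0.05688816 0.03696849] 0.006997919314987967
bottle_mid [ 0.34407403 -0.23475217  0.05880736] 0.0030145576720358113
nozzle_mid [ 0.4857938  -0.37081397  0.0232757 ] 0.017033932810509068
```

Run:
```python
import cv2,numpy as np
a=cv2.imread("pics/top0.png")[180:300,280:400];b=cv2.imread("pics/side0.png")
a=cv2.resize(a,(420,420),interpolation=cv2.INTER_CUBIC);b=b[100:310,200:400] 
b=cv2.resize(b,(378,420),interpolation=cv2.INTER_CUBIC)
cv2.imwrite("pics/c0.png",np.hstack([a,b]))
```

```text
(no output)
```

View pics/top0.png

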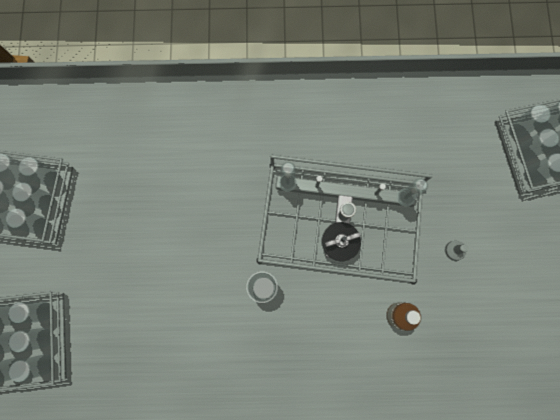

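View pics/c0.png

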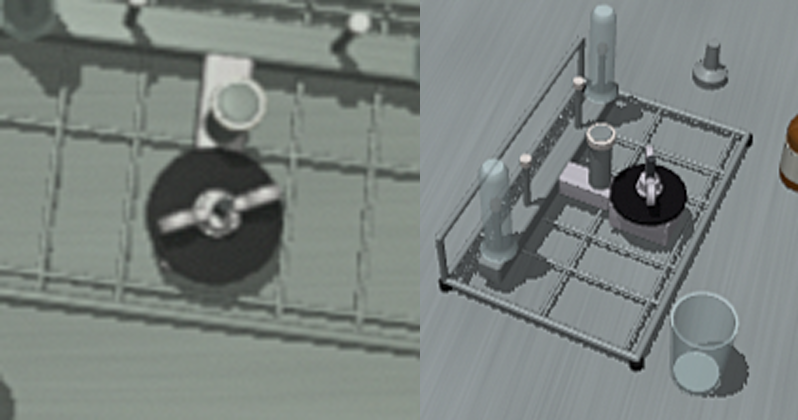

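Run:
```python
from h import *
g=lambda x,y:(280+x/3.5-.36,180+y/3.5-.36)
w1=atz("top",g(163,226),.089);w2=atz("top",g(277,190),.089);print("wing",w1,w2,np.linalg.norm(w1-w2),np.arctan2(*(w1-w2)[[1,0]]),(w1+w2)/2)
a=atz("top",(259,262),.02);b=atz("top",(416,282),.02);print("yaw",np.arctan2(*(a-b)[[1,0]])-np.pi/2)
print("riser",atz("top",(350,211),.11),"stud",atz("top",g(219,211),.1),"plate",atz("top",g(215,216),.052))
c=eyes.calibration("wrist");R=np.array(c["R"]);o=-R.T@c["t"];s=robot.read_state()
from scipy.spatial.transform import Rotation as Q
T=Q.from_rotvec(s["orientation"]).as_matrix()
print("cam in tool",T.T@(o-s["tool_pos"]),"\n",T.T@R.T,c["K"])
```

```text
wing [ 0.49015345 -0.07219038  0.089     ] [ 0.51010058 -0.13959171  0.089     ] 0.0702910161672695 1.8585293224551023 [ 0.50012701 -0.10589104  0.089     ]
yaw -0.14390506674856396
riser [ 0.5542036  -0.12055614  0.11      ] stud [ 0.49697247 -0.10366249  0.1       ] plate [ 0.50000771 -0.10768291  0.052     ]
cam in tool [ 0.07832575  0.00067065 -0.1660258 ] 
 [[ 1.86165174e-04 -9.59751197e-01 -2.80851570e-01]
 [ 9.99999827e-01  3.35306768e-04 -4.82980849e-04]
 [ 5.57712880e-04 -2.80851431e-01  9.59751094e-01]] [[359.39375935   0.         281.24339573]
 [  0.         359.39375935 206.53321321]
 [  0.           0.           1.        ]]
```

>>> {"api": "apply_moves", "payload": {"steps": [0,0,0,0,0,-0.855,0,0,0,0,0,0,-0.855,0,0,0,0,0,0,-0.855,0,0,0,0,0,0,-0.855,0,0,0,0,0,0,-0.855,0,0,0,0,0,0,-0.855,0,-0.1,-0.5,0,0,0,0,0,-0.19,-0.98,0,0,0,0,0,-0.19,-0.98,0,0,0,0,0,-0.19,-0.98,0,0,0,0,0,-0.19,-0.98,0,0,0,0,0,-0.19,-0.98,0,0,0,0,0]}}

```text
t: 2.0
tool_pos: [0.2196, 0.4364, 0.2186]
orientation: [-0.469, 3.106, 0.0]
force: [1.1, 0.3, 0.7]
opening: 0.0175
gripper_force: 0.0
```

>>> {"api": "apply_moves", "payload": {"steps": [-0.19,-0.98,0,0,0,0,0,-0.19,-0.98,0,0,0,0,0,-0.19,-0.98,0,0,0,0,0,-0.19,-0.98,0,0,0,0,0,-0.19,-0.98,0,0,0,0,0,-0.19,-0.98,0,0,0,0,0,-0.19,-0.98,0,0,0,0,0,-0.19,-0.98,0,0,0,0,0,-0.19,-0.98,0,0,0,0,0,-0.19,-0.98,0,0,0,0,0,-0.19,-0.98,0,0,0,0,0,-0.19,-0.98,0,0,0,0,0]}}

```text
t: 3.0
tool_pos: [0.3892, 0.1193, 0.219]
orientation: [-0.468, 3.105, 0.0]
force: [-0.5, 0.4, -0.3]
opening: 0.0006
gripper_force: 0.0
```

>>> {"api": "apply_moves", "payload": {"steps": [-0.19,-0.98,0,0,0,0,0,-0.19,-0.98,0,0,0,0,0,-0.19,-0.98,0,0,0,0,0,-0.19,-0.98,0,0,0,0,0,-0.19,-0.98,0,0,0,0,0,-0.19,-0.98,0,0,0,0,0,-0.19,-0.98,0,0,0,0,0,-0.19,-0.98,0,0,0,0,0,-0.19,-0.98,0,0,0,0,0,-0.1,-0.45,0,0,0,0,0,0,0,0,0,0,0,0,0,0,0,0,0,0,0]}}

```text
t: 4.0
tool_pos: [0.5224, -0.1294, 0.2183]
orientation: [0.466, -3.106, -0.001]
force: [0.9, 0.7, 0.5]
opening: 0.0006
gripper_force: 0.0
```

Run:
```python
from h import *
s=robot.read_state();print(s["t"],s["q"],s["tool_pos"],s["orientation"],s["opening"],s["force"])
im=eyes.read_camera("wrist");cv2.imwrite("pics/w1.png",im[:,:,::-1])
Z={"nut_hub":.072,"plate":.052,"riser_top":.11}
for n in Z:
    r=eyes.place_of("wrist",n); print(n,[(np.round(k["xy"],1),round(k["conf"],2),atz("wrist",k["xy"],Z[n]).round(4)) for k in r[:2]])
```

```text
4.0 [-3.38211264e-01 -3.59106621e-02  1.66035555e+00  2.24774938e-04
  1.51803506e+00 -2.20699704e+00] [ 0.52238186 -0.12937058  0.21831895] [ 4.66231428e-01 -3.10611753e+00 -9.63839309e-04] 0.0006076669231413486 [0.94728713 0.71428641 0.54350963]
nut_hub [(array([312.8, 178.1]), 0.72, array([ 0.5015, -0.1048,  0.072 ]))]
plate [(array([312.6, 172.8]), 0.71, array([ 0.5002, -0.1035,  0.052 ]))]
riser_top [(array([284.1, 245.9]), 0.57, array([ 0.5559, -0.1146,  0.11  ]))]
```

View pics/w1.png

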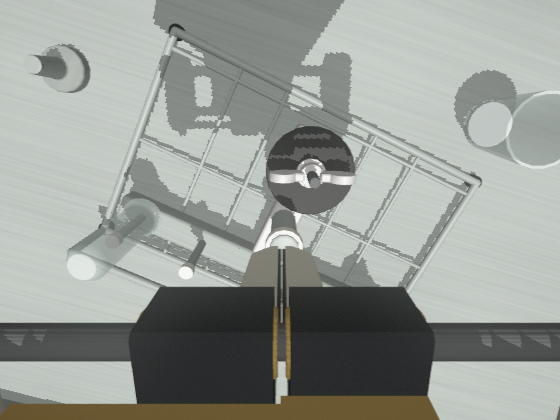

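>>> {"api": "apply_moves", "payload": {"steps": [-0.133,0,0,0,0,0,0,0,0,0.6,0,0,0,0,0,0,0.6,0,0,0,0,0,0,0.6,0,0,0,0,0,0,0.6,0,0,0,0,0,0,0.6,0,0,0,0,0,0,0.6,0,0,0,0,0,0,0.4,0,0,0,0,0,0,0.2,0,0,0,0,0,0,0,0,0,0,0]}}

```text
t: 5.03
tool_pos: [0.5254, -0.1271, 0.0912]
orientation: [0.469, -3.104, -0.002]
force: [0.3, -0.4, -0.9]
opening: 0.0004
gripper_force: 0.0
```

Run:
```python
from h import *
s=robot.read_state();print(s["t"],s["q"],s["tool_pos"],s["force"])
im=eyes.read_camera("wrist");cv2.imwrite("pics/w2.png",im[:,:,::-1])
```

```text
5.0333 [-3.32250957e-01  7.19598255e-02  1.78943564e+00  7.98184201e-06
  1.28270306e+00 -2.20301254e+00] [ 0.52540924 -0.12712303  0.09120805] [ 0.28217367 -0.3730086  -0.90205476]
```

View pics/w2.png

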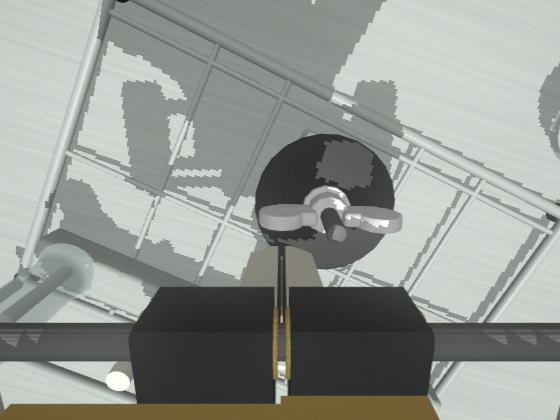

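>>> {"api": "apply_moves", "payload": {"steps": [0,0,0.4,0,0,0,0,0,0,0.4,0,0,0,0,0,0,0,0,0,0,0,0.1,0,0,0,0,0,0,0.07,0,0,0,0,0,0,0.089,-0.031,0,0,0,0.833,0,0.089,-0.031,0,0,0,0.833,0,0.089,-0.031,0,0,0,0.833,0,0.089,-0.031,0,0,0,0.833,0,0.089,-0.031,0,0,0,0.833,0,0.089,-0.031,0,0,0,0.833,0,0,0,0,0,0,0,0]}}

```text
t: 6.08
tool_pos: [0.5065, -0.1367, 0.0694]
orientation: [0.358, 3.119, -0.001]
force: [1.9, -1.1, -0.9]
opening: 0.0005
gripper_force: 0.7
```

```bash
cat > st.py <<'E'
from h import *
import sys
from scipy.spatial.transform import Rotation as Q
s=robot.read_state();T=Q.from_rotvec(s["orientation"]).as_matrix()
A=np.array([.5005,-.1045,.07])
print(s["t"],"q6",s["q"][5],s["tool_pos"],"yaw_y",np.arctan2(T[1,1],T[0,1]),"axis in tool mm",(T.T@(A-s["tool_pos"])*1e3).round(1),"F tool",(T.T@s["force"]).round(1))
if len(sys.argv)>1:
    im=eyes.read_camera("wrist");cv2.imwrite(sys.argv[1],im[:,:,::-1])
E
python3 st.py pics/w3.png
```

```text
6.0833 q6 -1.7035494411300829 [ 0.50645131 -0.13670587  0.06942512] yaw_y 1.3423134480804513 axis in tool mm [13.1 30.  -0.6] F tool [-2.1 -0.7  0.9]
```

View pics/w3.png

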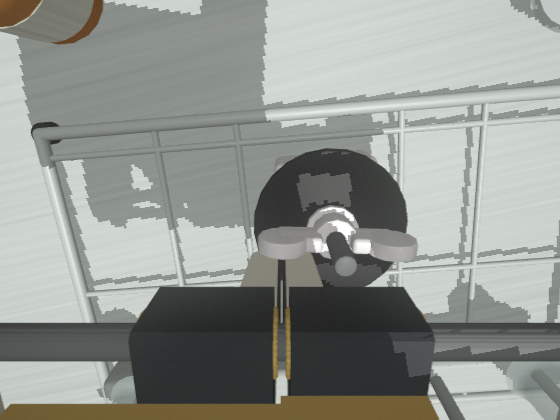

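The wing (left end at about column 285, row 240) rests against the fingertip and turns with it, with roughly 2 N on the tool. I'll continue the sweep.

>>> {"api": "apply_moves", "payload": {"steps": [0.089,-0.031,0.05,0,0,0.833,0,0.089,-0.031,0.05,0,0,0.833,0,0.089,-0.031,0,0,0,0.833,0,0.089,-0.031,0,0,0,0.833,0,0.089,-0.031,0,0,0,0.833,0,0.089,-0.031,0,0,0,0.833,0,0.089,-0.031,0,0,0,0.833,0,0.089,-0.031,0,0,0,0.833,0,0.089,-0.031,0,0,0,0.833,0,0.089,-0.031,0,0,0,0.833,0,0.089,-0.031,0,0,0,0.833,0,0,0,0,0,0,0,0]}}

```text
t: 7.13
tool_pos: [0.4781, -0.1268, 0.0661]
orientation: [1.753, 2.605, -0.0]
force: [1.2, -2.1, -0.7]
opening: 0.0001
gripper_force: 1.2
```

```bash
python3 st.py
```

```text
7.1333 q6 -0.7488809870296882 [ 0.47809325 -0.1268314   0.06612177] yaw_y 0.3862670580559201 axis in tool mm [12.2 29.2 -3.9] F tool [-2.4  0.3  0.7]
```

>>> {"api": "apply_moves", "payload": {"steps": [0.089,-0.031,0,0,0,0.833,0,0.089,-0.031,0,0,0,0.833,0,0.089,-0.031,0,0,0,0.833,0,0.089,-0.031,0,0,0,0.833,0,0.089,-0.031,0,0,0,0.833,0,0.089,-0.031,0,0,0,0.833,0,0.089,-0.031,0,0,0,0.833,0,0.089,-0.031,0,0,0,0.833,0,0.089,-0.031,0,0,0,0.833,0,0.089,-0.031,0,0,0,0.833,0,0.089,-0.031,0,0,0,0.833,0,0,0,0,0,0,0,0]}}

```text
t: 8.13
tool_pos: [0.4693, -0.0979, 0.0659]
orientation: [2.757, 1.505, -0.001]
force: [-0.6, -2.4, 0.2]
opening: 0.0003
gripper_force: 0.9
```

```bash
python3 st.py pics/w4.png
```

```text
8.1333 q6 0.2590299984234504 [ 0.46933807 -0.09792512  0.06585086] yaw_y -0.5711730499400612 axis in tool mm [11.3 29.8 -4.2] F tool [-2.4  0.8 -0.2]
```

View pics/w4.png

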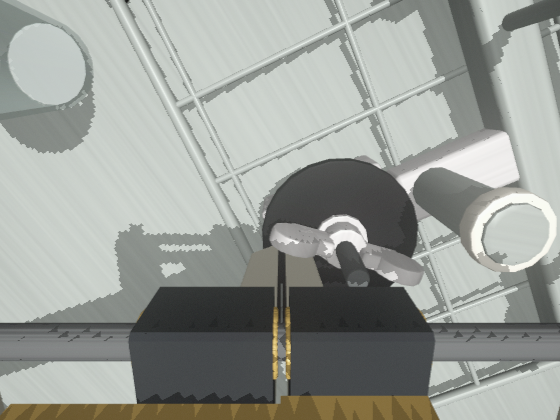

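>>> {"api": "apply_moves", "payload": {"steps": [0.044,-0.016,0,0,0,0.417,0,0.044,-0.016,0,0,0,0.417,0,0.044,-0.016,0,0,0,0.417,0,0.044,-0.016,0,0,0,0.417,0,0,0,0,0,0,0,0]}}

```text
t: 8.6
tool_pos: [0.4709, -0.0927, 0.0657]
orientation: [2.876, 1.263, -0.001]
force: [-1.0, -1.7, -1.0]
opening: 0.0004
gripper_force: 0.9
```

```bash
python3 st.py
```

```text
8.6 q6 0.44238222010347006 [ 0.47086055 -0.09267228  0.0656984 ] yaw_y -0.7432670019558352 axis in tool mm [11.3 29.8 -4.3] F tool [-1.9  0.4  1. ]
```

>>> {"api": "apply_moves", "payload": {"steps": [0.044,-0.016,0,0,0,0.417,0,0.044,-0.016,0,0,0,0.417,0,0,0,0,0,0,0,0]}}

```text
t: 8.85
tool_pos: [0.4719, -0.09, 0.0656]
orientation: [-2.929, -1.136, 0.001]
force: [-0.6, -3.2, -0.2]
opening: 0.0002
gripper_force: 0.9
```

>>> {"api": "apply_moves", "payload": {"steps": [0.044,-0.016,0,0,0,0.417,0,0.044,-0.016,0,0,0,0.417,0,0,0,0,0,0,0,0]}}

```text
t: 9.1
tool_pos: [0.4729, -0.0881, 0.0655]
orientation: [2.975, 1.006, -0.002]
force: [-2.6, -4.8, 0.2]
opening: 0.0004
gripper_force: 2.5
```

>>> {"api": "apply_moves", "payload": {"steps": [0.044,-0.016,0,0,0,0.417,0,0.044,-0.016,0,0,0,0.417,0,0,0,0,0,0,0,0]}}

```text
t: 9.35
tool_pos: [0.4737, -0.0866, 0.0654]
orientation: [3.016, 0.875, -0.006]
force: [-6.8, -8.6, 3.0]
opening: 0.0008
gripper_force: 5.2
```

```bash
python3 st.py pics/w5.png
```

```text
9.35 q6 0.7222462195138464 [ 0.47365698 -0.08658218  0.06543348] yaw_y -1.006123290786932 axis in tool mm [13.1 29.5 -4.6] F tool [-10.4   3.7  -2.9]
```

View pics/w5.png

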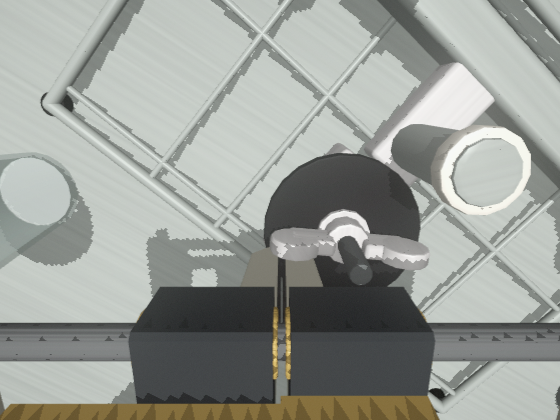

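>>> {"api": "apply_moves", "payload": {"steps": [0.05,0,0,0,0,0,0,0.05,0,0,0,0,0,0,0,0,0,0,0,0,0]}}

```text
t: 9.65
tool_pos: [0.4742, -0.0862, 0.0652]
orientation: [3.014, 0.879, -0.013]
force: [-18.1, -13.6, 10.9]
opening: 0.0003
gripper_force: 11.3
```

```bash
python3 st.py
```

```text
9.65 q6 0.7241804120637756 [ 0.47418381 -0.08618864  0.0651958 ] yaw_y -1.0036193376240903 axis in tool mm [12.3 29.6 -4.9] F tool [-22.7   1.7 -10.7]
```

The tool moved 0.7 mm for 3 mm commanded and the force rose to 23 N, so the nut is on its hard stop. I'll back off and rise.

>>> {"api": "apply_moves", "payload": {"steps": [-0.2,0,0,0,0,0,0,-0.2,0,0,0,0,0,0,-0.1,0,0,0,0,0,0,0,0,-0.5,0,0,0,0,0,0,-0.8,0,0,0,0,0,0,-0.8,0,0,0,0,0,0,-0.8,0,0,0,0,0,0,-0.8,0,0,0,0,0,0,-0.6,0,0,0,0,0,0,0,0,0,0,0,0,0,0,0,0,0,0]}}

```text
t: 10.57
tool_pos: [0.4657, -0.0916, 0.1956]
orientation: [3.016, 0.874, 0.004]
force: [0.1, 0.8, -0.9]
opening: 0.0004
gripper_force: 0.0
```

```bash
python3 st.py pics/w6.png
python3 - <<'E'
from h import *
r=eyes.place_of("wrist","nut_hub");print(r[:1])
r=eyes.place_of("wrist","riser_top");print([atz("wrist",k["xy"],.11) for k in r[:1]])
# predicted home wing ends (yaw -0.16)
for y in(-.14,-.18):
  for s in(1,-1): print(proj("wrist",[.5005+s*.038*np.cos(y+2.2),-.1045+s*.038*np.sin(y+2.2),.084]))
E
```

```text
10.5667 q6 0.7044303511987823 [ 0.46571992 -0.09156028  0.1956196 ] yaw_y -1.0070438307975287 axis in tool mm [ 22.2  29.3 125.7] F tool [ 0.5 -0.6  0.9]
[{'xy': [322.4, 175.2], 'conf': 0.71}]
[array([ 0.55668994, -0.11507367,  0.11      ])]
[272.89757955 170.96511919]
[370.31474046 178.07573901]
[273.06867602 169.03200653]
[369.99717601 179.98176844]
```

View pics/w6.png

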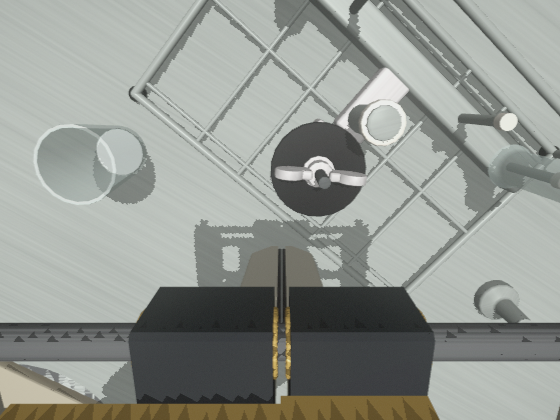

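The wing ends sit near (273,173) and (369,179), within a few pixels of the predicted home line from (273,170) to (370,179). The beaker and nozzle stand upright and the arm is clear.

```bash
python3 -c "
from plant import robot
print(robot.close_job())"
```

```text
the job is handed in; nothing more can be done
None
```

I screwed the wing nut home against its hard stop in one fingertip sweep and handed the job in at about 10.6 s; the arm touched nothing but the nut, and no verdict was returned.

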